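# Counter-hold the hidden bolt head behind the camera-rail bracket

## Task

I am bolting the camera's scanning rail to its angle bracket: one of the two nuts on the front has my ring spanner on it, the other is finished and wears a plastic cap. Reach down into the narrow gap between the bracket and the light source behind it, take the hex head of the bolt that has the spanner on its nut between the fingers, and grip it firmly without turning it. The program finishes while still holding it there, so that it cannot turn while I tighten the nut; leave the finished bolt alone, do not lean on the bracket or the light source, and do not knock the spanner or anything else on the bench.

Things in the scene. Friction and masses are not known exactly. Their poses are not given: they have to be found in the camera images.
- bracket: Grey steel angle bracket fixed to the bench. Origin: centre of the upright's underside; x points to its back (away from the robot at yaw 0), y left, z up. Upright 10 mm thick (x -5 to 5), 280 mm wide, 110 mm high. Two bolts go through it 85 mm above the bench at y = 60 (left) and -60 (right) mm; behind it each passes a rubber bush, 17 mm in diameter (x 5 to 17), then comes the hex head.
- foot (a point): Middle of the top of the bracket's foot, at the bracket's x 25, y 0, z 10 mm. The foot is 10 mm thick and runs behind the upright from x 5 to 45 mm, with three 6 mm high screw heads on it and a sloping rib at each end (y = -135 and 135 mm).
- camera (a point): Centre of the black camera on the carriage of the aluminium rail. The rail is fixed on the bracket's front (bracket's x -5 to -25, y -250 to 150, z 65 to 105 mm); carriage and camera fill y -230 to -170, x -22 to -142, up to z 127 mm. The two hex nuts on the rail have their centres at x = -30 mm.
- bolt_left: Steel hex head of the left bolt, behind the upright: 19 mm across flats, 22 across corners, 8 thick. Origin: the head's centre, 16 mm behind the upright's back face, 85 mm above the bench, 25 mm below the upright's top edge. x is the bolt's axis (the bracket's x); two flats face its own +y and -y. It starts turned about x by up to 0.17 rad either way and turns under 0.2 N m.
- bolt_right: The same for the right bolt, at the bracket's y = -60 mm.
- bolt_left_flats_l: The three flats on the left-hand (own +y) half of the left bolt's head; origin and axes as bolt_left.
- bolt_left_flats_r: The three flats on the right-hand (own -y) half of the left bolt's head; origin and axes as bolt_left.
- bolt_right_flats_l: The three flats on the left-hand (own +y) half of the right bolt's head; origin and axes as bolt_right.
- bolt_right_flats_r: The three flats on the right-hand (own -y) half of the right bolt's head; origin and axes as bolt_right.
- spanner: Steel ring spanner on one of the two front nuts (which one varies). Origin: centre of its ring and of the nut, 51 mm in front of the centre of that bolt's head along the bracket's x. Ring 30 mm outside, 10 mm thick; the handle runs along its own +y to 175 mm from the ring, to the left, rising by 0.22 to 0.30 rad. It turns stiffly about the nut if pushed.
- nut_cap: Black plastic cap, 27 mm in diameter, 20 mm long, over the other, finished nut; origin at the centre of that nut.
- light_source: White LED light-source box standing behind the bracket, 160 mm deep (x), 220 mm wide (y), 100 mm high, fixed; origin at the centre of its underside. The gap between the bracket's upright and its front face is 50 to 58 mm wide, open above. 
- dish: Glass dish, 88 mm in diameter, 14 mm high, on the rear part of the light source's top; origin under its centre.
- washer: Loose steel washer, 24 mm in diameter, 4 mm thick, lying on the bracket's foot in the gap; origin under its centre.
- objective: Steel microscope objective standing in front of the bracket, 25 mm in diameter, 44 mm high; origin under its centre.
- eyepiece: Black eyepiece standing in front of the bracket, 33 mm in diameter, 58 mm high; origin under its centre.
- slide_box: Closed slide box, 88 x 103 mm, 34 mm high, on the left of the bench; origin under its centre.
- oil_bottle: Small amber bottle, 36 mm in diameter, 75 mm high, on the left; origin under its centre.
- beaker: Glass beaker, 72 mm in diameter, 85 mm high, on the right; origin under its centre.
- screwdriver: Screwdriver lying on the right of the bench.

How it is judged:
By the outcome, as a careful person would: the job done as asked, in the order asked, and still so for the second after the job is handed in, while the arm keeps its last pose, push and grip.
It also fails if it takes over 29 s, if anything falls off the work surface, if the arm or the gripper's body presses on something with over 40 N, if the wrist force passes 120 N, or if a joint passes its speed limit or range.

## Robot

A 6-joint arm with a two-finger parallel gripper is mounted at the origin on the work surface. World frame = base frame: x ahead of the robot, y to its left, z up, the work surface at z = 0. Lengths are in m, angles in degrees, forces in N, time in s.
With the tool pointing down it reaches from about 0.4 to 0.825 m from the base axis. Payload 7 kg.
Tool frame: the origin (TCP) lies at the centre of the arm's flange, where the gripper is bolted on; the fingertips stand 178 mm ahead of it and the grasp point (between the pads) lies 159 mm ahead of it (r.tips_ahead is the z of the fingertips in the tool frame, in m); z points along the fingers, y is the line along which they close (so a half turn about z gives the same grasp; the last joint's range is limited). The gripper opens to 88 mm and grips with 3 to 60 N. Pads are 19 mm wide; open, the fingers measure 130 mm over their backs; the gripper's body (78 mm by 193 mm) begins 47 mm behind the grasp point.
Start: joints at [-54.712, 20.546, 0.682, 0, -70.136, -16.507], TCP at [0.217, -0.639, 0.405] pointing down, gripper open.
Joint ranges: [-176.03, 176.03], [-82.01, 121.73], [-58.28, 71.71], [-173.87, 95.51], [-174.79, -0.11], [-173.66, 173.66]. Speed limits (degrees/s): [136.94, 136.94, 172.46, 180, 180, 180].

## Interface

Orientations are given as [roll, pitch, yaw] about the fixed x, y, z axes, in that order (R = Rz(yaw) Ry(pitch) Rx(roll)).
In Python, from plant import r gives the robot as it stands. The module is installed in compiled form; this text tells all that it offers.
- The arm moves only by the shell command python3 -m pendant 'ROWS' [FORCE]. ROWS is JSON, a list that holds one entry, the list of rows, each a list of 7 numbers: the shift along the tool's x, y, z in m, then the turn, a rotation vector about the tool's x, y, z in degrees, then the gripper command: -1 is shut, 1 is fully open, values between are in proportion. A call has 1 to 5 rows; each row is the pose to reach, as a shift and turn from the pose commanded when the call began, along the tool's axes at that moment; what a row does not reach only later rows make up. A row lasts 1/10 s, in which the tool goes at most 50 mm and 8.59 degrees, less where a joint would pass 70% of its speed; a pose out of reach is approached as far as the arm can. A call with a gripper value outside its range is refused whole. The fingers move at their own pace and stop on an object; FORCE is the grip in N (left out, the last holds). Time passes only in rows, so rows that repeat a pose let the fingers close. It gives the time, the measured TCP pose, the force, the opening and the grip force at its end, in the units of the state.
- r.get_state(): the state, without advancing time (a new reading comes with each control period).
- r.capture(name): name is "side" or "top"; returns the picture (480x640x3 uint8, red, green, blue); there is no depth.
- r.camera_params(name): a dict with "fx", "fy", "cx", "cy" (pixels), "dist_coeffs" ([k1, k2, p1, p2, k3] as OpenCV has them; the pictures are not rectified), "R" (3x3) and "t" (3): a world point X has camera coordinates R X + t. Camera axes: x right, y down, z forward; pixel columns grow to the right and rows downward; lengths in m; the calibration is good to about 2 mm. A picture is of the moment at which its call begins. camera_params takes no time and is no camera call.
- r.close_job(): hands the job in; it is judged then, once.
The state is a dict: "time_s": time; "joints": joint angles; "qd": joint speeds; "joint_torque": joint torques, N m; "tcp_pos": TCP position; "eef_rot": TCP orientation; "contact_force": force on the tool from outside, world axes, zero at the start; "moment": the same for the moment, N m; "gripper_width": finger opening in m; "gripper_force": force on a finger pad.
Only numpy, scipy, OpenCV 4.12 (cv2) and the standard library are available. Lean on these libraries where they do the work, as an engineer would, in place of code of your own. Each camera call takes 0.05 s, during which the arm holds its last target. There are 200 camera calls.

## Working session

There is one attempt and no reset: what is moved stays moved. The work goes in short steps, Python scripts to look and compute and a shell command to move; the robot and the scene stay as the last step left them, time stands still between calls to the robot, and variables do not carry over. Pictures are saved under pics/ and viewed, at most 10 in all, crops included, and the job is handed in when it is done.

```bash
mkdir -p pics; python3 - <<'E'
from plant import r
import cv2,json
for n in("side","top"):
    im=r.capture(n); cv2.imwrite(f"pics/{n}0.png",im[:,:,::-1])
    p=r.camera_params(n); print(n,p)
s=r.get_state(); print(s["time_s"],s["tcp_pos"],s["eef_rot"],s["gripper_width"])
E
```

```text
side {'fx': 588.4677759806546, 'fy': 588.4677759806546, 'cx': 323.06745640904643, 'cy': 233.81522058792154, 'dist_coeffs': array([-0.16285982,  0.        ,  0.        ,  0.        ,  0.        ]), 'R': array([[-0.71943654, -0.69449686,  0.00922976],
       [-0.48893269,  0.49696272, -0.71691902],
       [ 0.49331116, -0.52029047, -0.69709535]]), 't': array([0.38586133, 0.33472947, 1.22110719])}
top {'fx': 540.6950651221247, 'fy': 540.6950651221247, 'cx': 329.6902190717198, 'cy': 240.57858566431472, 'dist_coeffs': array([0.0406832, 0.       , 0.       , 0.       , 0.       ]), 'R': array([[-0.01784126, -0.99984011,  0.0012004 ],
       [-0.98701757,  0.01742076, -0.15966475],
       [ 0.15961831, -0.00403344, -0.98717057]]), 't': array([-0.01537795,  0.58648799,  1.45422245])}
0.1 [ 0.21725897 -0.63888595  0.40380105] [ 1.79912848e+02 -7.68977016e-03 -1.61224619e+02] 0.08781263064805268
```

View pics/side0.png

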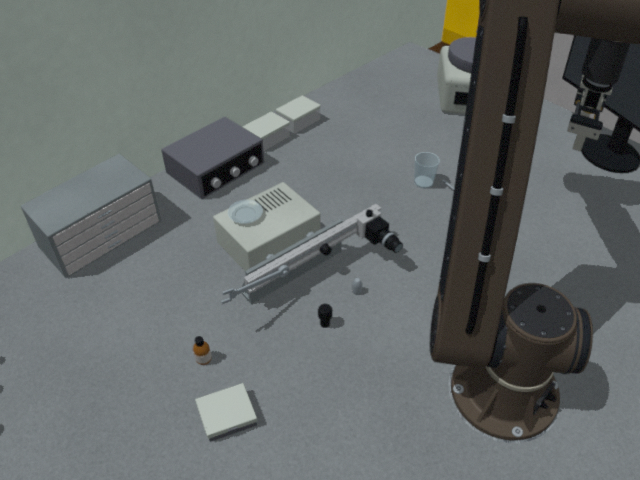

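View pics/top0.png

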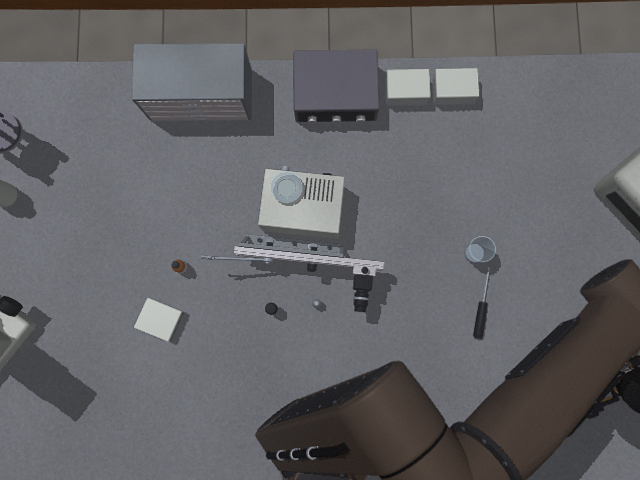

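The spanner appears to be on the left nut (side px ~(284,269)) and the black cap on the right one (side px ~(326,249)). I'll zoom in to check.

```bash
python3 - <<'E'
import cv2
a=cv2.imread("pics/top0.png")[215:285,225:395]; cv2.imwrite("pics/t1.png",cv2.resize(a,None,fx=4.7,fy=4.7,interpolation=2))
a=cv2.imread("pics/side0.png")[180:310,215:415]; cv2.imwrite("pics/s1.png",cv2.resize(a,None,fx=4,fy=4,interpolation=2))
E
```

```text
(no output)
```

View pics/t1.png

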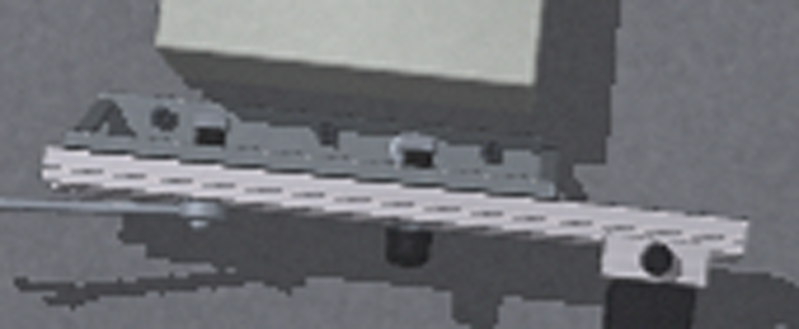

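View pics/s1.png

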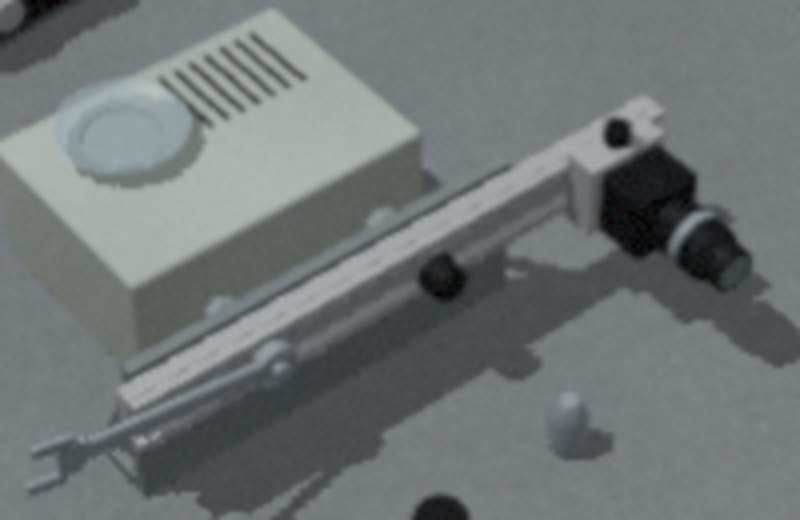

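```bash
cat >h.py <<'E'
from plant import r
import cv2, numpy as np
def ray(n,uv,z):
    p=r.camera_params(n);K=np.array([[p["fx"],0,p["cx"]],[0,p["fy"],p["cy"]],[0,0,1]])
    d=cv2.undistortPoints(np.array([[uv]],float),K,p["dist_coeffs"])[0,0]
    R=p["R"];c=-R.T@p["t"];v=R.T@np.array([d[0],d[1],1]);return c+v*(z-c[2])/v[2]
def proj(n,X):
    p=r.camera_params(n);K=np.array([[p["fx"],0,p["cx"]],[0,p["fy"],p["cy"]],[0,0,1]])
    return cv2.projectPoints(np.array([X],float),cv2.Rodrigues(p["R"])[0],p["t"],K,p["dist_coeffs"])[0].ravel()
T=lambda u,v:(225+(u+.5)/4.7-.5,215+(v+.5)/4.7-.5)
S=lambda u,v:(215+(u+.5)/4-.5,180+(v+.5)/4-.5)
E
python3 - <<'E'
from h import *
for l,n,uv,z in [("rail L back","top",T(45,145),.105),("rail R back","top",T(748,218),.105),("rail L front","top",T(45,185),.105),
 ("upr R back","top",T(555,182),.11),("upr L back","top",T(62,138),.11),
 ("upr L back","side",S(127,370),.11),("upr R back","side",S(510,163),.11),
 ("headL","top",T(212,121),.095),("headR","top",T(418,148),.095),("headL","side",S(220,305),.095),("headR","side",S(382,215),.095),
 ("box FL","top",T(158,47),.1),("box FR","top",T(533,86),.1),("box FL","side",S(133,288),.1),("box FR","side",S(420,131),.1),
 ("cap","top",T(410,230),.095),("ring","side",S(280,360),.085),("cap","side",S(442,277),.085)]:
  print(l,n,np.round(ray(n,uv,z)*1000,1))
E
```

```text
rail L back top [568.1 228.7 105. ]
rail R back top [ 519.4 -167.9  105. ]
rail L front top [545.3 228.5 105. ]
upr R back top [541.1 -59.3 110. ]
upr L back top [571.2 218.4 110. ]
upr L back side [567.7 216.1 110. ]
upr R back side [530.2 -59.2 110. ]
headL top [581.8 135.4  95. ]
headR top [564.2  18.   95. ]
headL side [578.9 136.5  95. ]
headR side [564.7  17.   95. ]
box FL top [624.5 165.7 100. ]
box FR top [598.  -48.3 100. ]
box FL side [621.6 166.1 100. ]
box FR side [597.4 -49.5 100. ]
cap top [517.2  23.1  95. ]
ring side [529.4 135.7  85. ]
cap side [509.2  22.2  85. ]
```

```bash
cat >>h.py <<'E'
from scipy.spatial.transform import Rotation as Ro
def go(pos,roll=0):
    """shift & turn in tool axes to bring the grasp point to pos, tilt roll (deg) about bracket x (tool yaw 173)"""
    s=r.get_state();R0=Ro.from_euler('xyz',s["eef_rot"],degrees=True)
    R1=Ro.from_euler('z',173,degrees=True)*Ro.from_euler('x',180,degrees=True)*Ro.from_euler('x',roll,degrees=True)
    t=np.array(pos)-R1.apply([0,0,.159])
    print("t",s["time_s"],"shift",R0.inv().apply(t-s["tcp_pos"]).round(4),"turn",(R0.inv()*R1).as_rotvec(degrees=True).round(2),
     "w",s["gripper_width"],"gf",s["gripper_force"],"F",s["contact_force"].round(2),"M",s["moment"].round(3),"tcp",s["tcp_pos"].round(4),"j",s["joints"].round(1))
E
python3 -c "
from h import *
go([.583,.136,.245])"
```

```text
t 0.1 shift [-0.5957  0.6159  0.0007] turn [ 0.08 -0.03 25.78] w 0.08781263064805268 gf 0.0 F [-0.52  0.43  0.55] M [ 0.053  0.03  -0.054] tcp [ 0.2173 -0.6389  0.4038] j [-54.7  20.6   0.6  -0.  -70.1 -16.5]
```

```bash
python3 -m pendant '[[[-0.035,0.036,0,0,0,6,0.14],[-0.07,0.072,0,0,0,12,0.14],[-0.105,0.108,0,0,0,18,0.14],[-0.14,0.144,0,0,0,24,0.14],[-0.174,0.18,0,0,0,25.8,0.14]]]' 3; python3 -c "
from h import *
go([.583,.136,.245])"
```

```text
time_s: 0.6
tcp_pos: [0.3242, -0.4111, 0.4043]
eef_rot: [180.0, -0.0, 172.7]
contact_force: [1.3, 0.7, 0.7]
gripper_width: 0.054
gripper_force: 0.0
t 0.6 shift [-1.875e-01  5.754e-01  4.000e-04] turn [ 0.01 -0.02 -0.26] w 0.05400846562595608 gf 0.0 F [1.27 0.72 0.66] M [-0.045 -0.26  -0.011] tcp [ 0.3242 -0.4111  0.4043] j [-30.3   6.3 -18.3  -0.  -65.5 -67. ]
```

```bash
python3 -m pendant '[[[-0.015,0.046,0,0,0,0,0.14],[-0.03,0.092,0,0,0,0,0.14],[-0.045,0.138,0,0,0,0,0.14],[-0.06,0.184,0,0,0,0,0.14],[-0.075,0.23,0,0,0,0,0.14]]]' >/dev/null;  python3 -m pendant '[[[-0.015,0.046,0,0,0,0,0.14],[-0.03,0.092,0,0,0,0,0.14],[-0.045,0.138,0,0,0,0,0.14],[-0.06,0.184,0,0,0,0,0.14],[-0.075,0.23,0,0,0,0,0.14]]]'; python3 -c "
from h import *
go([.583,.136,.245])"
```

```text
time_s: 1.6
tcp_pos: [0.5293, 0.0273, 0.4047]
eef_rot: [180.0, 0.0, 173.0]
contact_force: [1.6, -0.2, 0.9]
gripper_width: 0.0495
gripper_force: 0.0
t 1.6 shift [-0.0401  0.1144  0.0007] turn [0.01 0.   0.  ] w 0.0495230215034659 gf 0.0 F [ 1.62 -0.17  0.86] M [-0.117 -0.128 -0.019] tcp [0.5293 0.0273 0.4047] j [  24.2    6.9  -17.5   -0.   -65.6 -121.2]
```

```bash
python3 -m pendant '[[[-0.013,0.038,0,0,0,0,0.14],[-0.026,0.076,0,0,0,0,0.14],[-0.04,0.114,0,0,0,0,0.14],[-0.04,0.114,0,0,0,0,0.14],[-0.04,0.114,0,0,0,0,0.14]]]' >/dev/null; python3 - <<'E'
from h import *
go([.583,.136,.245])
a=r.capture("top")[195:275,205:345,::-1]; b=r.capture("side")[180:290,200:340,::-1]
c=np.hstack([cv2.resize(a,(400,229),interpolation=2),cv2.resize(b,(291,229),interpolation=2)])
cv2.imwrite("pics/c2.png",cv2.resize(c,(790,262),interpolation=2))
# gradient profile through upright near left bolt in the side/top picture of the start
g=cv2.cvtColor(cv2.imread("pics/top0.png"),6)
for c in (262,285,300): print("top col",c,220,g[220:262,c].tolist())
E
```

```text
t 2.1 shift [-0.0001  0.0016 -0.0004] turn [-0.06 -0.1   0.06] w 0.04982009995680253 gf 0.0 F [-0.29 -0.73 -0.04] M [-0.065  0.04  -0.047] tcp [0.5827 0.1344 0.4036] j [  31.7   13.4   -9.5   -0.   -67.2 -128.6]
top col 262 220 [179, 180, 178, 181, 175, 119, 80, 78, 79, 83, 91, 111, 112, 115, 113, 110, 127, 125, 128, 79, 74, 73, 118, 122, 123, 144, 124, 121, 85, 198, 192, 189, 192, 106, 190, 196, 116, 98, 95, 150, 86, 68]
top col 285 220 [184, 183, 181, 187, 184, 186, 191, 151, 83, 83, 83, 82, 82, 82, 76, 73, 75, 75, 72, 78, 79, 74, 121, 122, 124, 123, 124, 101, 119, 123, 125, 67, 190, 187, 187, 185, 196, 187, 194, 109, 74, 71]
top col 300 220 [188, 185, 185, 184, 185, 187, 183, 186, 179, 122, 83, 83, 86, 84, 84, 78, 77, 77, 76, 74, 78, 79, 78, 122, 124, 124, 121, 121, 121, 142, 122, 124, 87, 142, 187, 183, 184, 123, 187, 186, 116, 114]
```

View pics/c2.png

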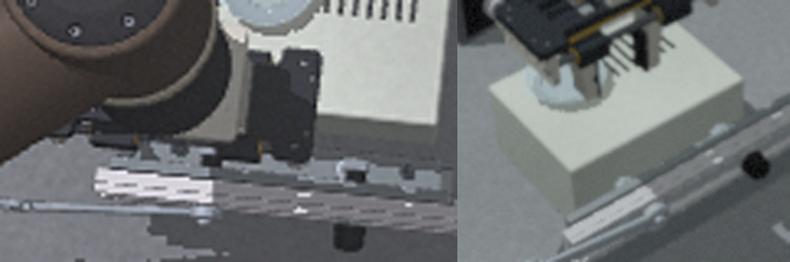

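The top view shows the gripper above the gap. In the side view the fingers hang over the box, with the spanner ring at about (658,213) and the head tops at (625,183) and (720,130). Next I'll check the upright's x position from the edge rows.

```bash
python3 - <<'E'
from h import *
x=np.array([.9925,-.1219]);y=np.array([.1219,.9925])
O=np.array([.552,.0793])
for l,u,v,z in [("rail back",285,251.4,.105),("rail front",285,258.8,.105),("upr back",285,247,.11),("upr back",300,249,.11),("rail back",300,252.7,.105),("rail back",262,248.6,.105),("upr back",262,245,.11)]:
    p=ray("top",(u,v),z)[:2]; print(l,((p-O)@x*1000).round(1),((p-O)@y*1000).round(1))
# side: pixel profile crossing the upright top edge perpendicular
g=cv2.cvtColor(cv2.imread("pics/side0.png"),6)
for c in (262,287,298): print(c,230,g[230:285,c].tolist(), [ (round(k), proj("side",[*(O+k/1000*x+q/1000*y),z]).round(1).tolist()) for k,q,z in ((5,60,.11),(-5,60,.11),(-5,60,.105),(21,60,.085))])
go([.583,.136,.245])
E
```

```text
rail back -4.0 14.1
rail front -23.7 11.8
upr back 7.0 15.0
upr back 5.8 -25.2
rail back -3.3 -26.0
rail back -2.9 75.8
upr back 6.0 76.3
262 230 [176, 176, 176, 175, 175, 176, 177, 176, 178, 175, 173, 174, 172, 158, 134, 103, 92, 91, 90, 93, 93, 91, 95, 94, 94, 94, 94, 93, 97, 94, 94, 111, 127, 127, 120, 93, 96, 148, 167, 169, 167, 161, 164, 166, 151, 111, 91, 107, 132, 123, 91, 79, 80, 93, 101] [(5, [273.0, 255.0]), (-5, [275.5, 257.5]), (-5, [275.6, 259.0]), (21, [269.6, 258.5])]
287 230 [153, 121, 101, 97, 96, 96, 94, 95, 97, 98, 97, 96, 96, 93, 98, 95, 97, 107, 122, 126, 121, 95, 94, 146, 166, 167, 168, 168, 167, 165, 143, 107, 87, 82, 80, 90, 104, 93, 85, 75, 78, 91, 83, 74, 71, 63, 63, 64, 63, 65, 62, 63, 60, 66, 73] [(5, [273.0, 255.0]), (-5, [275.5, 257.5]), (-5, [275.6, 259.0]), (21, [269.6, 258.5])]
298 230 [93, 95, 95, 93, 95, 95, 94, 93, 93, 97, 96, 111, 122, 126, 119, 88, 93, 147, 166, 170, 165, 160, 165, 166, 131, 98, 91, 85, 84, 85, 93, 110, 113, 107, 96, 83, 72, 66, 65, 62, 63, 65, 63, 61, 60, 62, 62, 74, 78, 77, 77, 73, 80, 78, 77] [(5, [273.0, 255.0]), (-5, [275.5, 257.5]), (-5, [275.6, 259.0]), (21, [269.6, 258.5])]
t 2.2 shift [-0.0004  0.003   0.0004] turn [-0.03 -0.04 -0.03] w 0.049772128388567205 gf 0.0 F [ 0.12  0.25 -0.55] M [-0.054  0.036 -0.004] tcp [0.5823 0.1331 0.4044] j [  31.6   13.3   -9.5   -0.   -67.2 -128.6]
```

```bash
python3 -m pendant '[[[0,0.002,0.035,0,0,0,0.14],[0,0.002,0.07,0,0,0,0.14],[0,0.002,0.1,0,0,0,0.14],[0,0.002,0.115,0,0,0,0.14],[0,0.002,0.115,0,0,0,0.14]]]'; python3 - <<'E'
from h import *
go([.5835,.136,.09])
a=r.capture("top")[195:275,205:345,::-1]; b=r.capture("side")[180:290,200:340,::-1]
c=np.hstack([cv2.resize(a,(400,229),interpolation=2),cv2.resize(b,(291,229),interpolation=2)])
cv2.imwrite("pics/c3.png",cv2.resize(c,(790,262),interpolation=2))
go([.5835,.136,.09])
E
```

```text
time_s: 2.7
tcp_pos: [0.5818, 0.134, 0.2876]
eef_rot: [-179.9, -0.2, 172.9]
contact_force: [0.4, 0.1, 0.2]
gripper_width: 0.0498
gripper_force: 0.0
t 2.7 shift [-0.0016  0.0023  0.0386] turn [-0.13 -0.21 -0.11] w 0.04975585960213057 gf 0.0 F [0.36 0.05 0.24] M [-0.002 -0.011 -0.04 ] tcp [0.5818 0.134  0.2876] j [  31.7   19.1  -18.    -0.   -53.1 -128.8]
t 2.8 shift [-0.0003  0.0012  0.0415] turn [ 0.    0.03 -0.06] w 0.04994775241444057 gf 0.0 F [ 0.81 -0.2  -0.07] M [-0.022 -0.073 -0.021] tcp [0.583  0.1348 0.2905] j [  31.7   18.9  -17.8    0.   -53.2 -128.8]
```

View pics/c3.png

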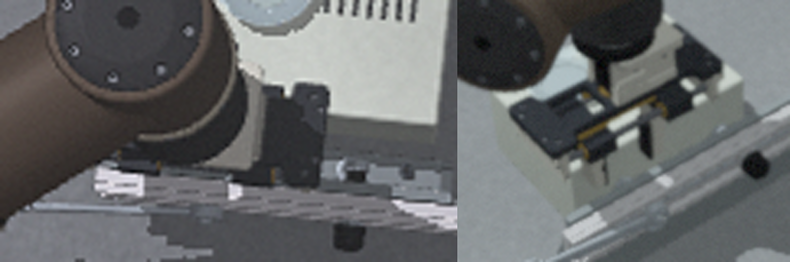

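The fingers are entering the gap over the left head (side px ~(605,170) and (645,140)) without contact, so I'll go down the rest of the way.

```bash
python3 -m pendant '[[[-0.0005,0.0015,0.012,0,0,0,0.14],[-0.0005,0.0015,0.024,0,0,0,0.14],[-0.0005,0.0015,0.034,0,0,0,0.14],[-0.0005,0.0015,0.041,0,0,0,0.14],[-0.0005,0.0015,0.041,0,0,0,0.14]]]'; python3 -c "
from h import *
go([.5835,.136,.09])"
```

```text
time_s: 3.3
tcp_pos: [0.5832, 0.1368, 0.2472]
eef_rot: [-179.9, -0.1, 173.0]
contact_force: [-0.3, 0.6, -0.1]
gripper_width: 0.0501
gripper_force: 0.0
t 3.3 shift [-0.0004 -0.0007 -0.0018] turn [-0.08 -0.11 -0.03] w 0.05008696451862975 gf 0.0 F [-0.32  0.59 -0.06] M [-0.02  -0.034  0.024] tcp [0.5832 0.1368 0.2472] j [  31.9   21.8  -20.2   -0.   -48.1 -128.9]
```

```bash
python3 -m pendant '[[[0,0,0,0,0,0,-0.4],[0,0,0,0,0,0,-0.4],[0,0,0,0,0,0,-0.4],[0,0,0,0,0,0,-0.4]]]' 3;python3 -m pendant '[[[0,0,0,0,0,0,-0.6],[0,0,0,0,0,0,-0.6],[0,0,0,0,0,0,-0.6],[0,0,0,0,0,0,-0.6]]]' 3; python3 -c "
from h import *
for i in range(3): go([.5835,.136,.09])"
```

```text
time_s: 3.7
tcp_pos: [0.5837, 0.137, 0.249]
eef_rot: [180.0, 0.0, 173.0]
contact_force: [0.1, -0.2, 0.2]
gripper_width: 0.0274
gripper_force: 0.0
time_s: 4.1
tcp_pos: [0.5835, 0.1364, 0.2488]
eef_rot: [-179.9, -0.0, 173.0]
contact_force: [0.3, -5.1, 2.5]
gripper_width: 0.0189
gripper_force: 3.0
t 4.1 shift [-0.     -0.0004 -0.0002] turn [-0.05 -0.01 -0.02] w 0.018925796723382002 gf 2.999193342839135 F [ 0.35 -5.12  2.52] M [-2.035 -0.191  0.02 ] tcp [0.5835 0.1364 0.2488] j [  31.8   21.7  -20.1    0.   -48.2 -128.9]
t 4.1 shift [-0.     -0.0004 -0.0002] turn [-0.05 -0.01 -0.02] w 0.018925796723382002 gf 2.999193342839135 F [ 0.35 -5.12  2.52] M [-2.035 -0.191  0.02 ] tcp [0.5835 0.1364 0.2488] j [  31.8   21.7  -20.1    0.   -48.2 -128.9]
t 4.1 shift [-0.     -0.0004 -0.0002] turn [-0.05 -0.01 -0.02] w 0.018925796723382002 gf 2.999193342839135 F [ 0.35 -5.12  2.52] M [-2.035 -0.191  0.02 ] tcp [0.5835 0.1364 0.2488] j [  31.8   21.7  -20.1    0.   -48.2 -128.9]
```

```bash
python3 -m pendant '[[[0,0,0,0,0,0,-0.6],[0,0,0,0,0,0,-0.6]]]' 3; python3 -c "
from h import *
go([.5835,.136,.09])"; python3 -m pendant '[[[0,0,0,0,0,0,-0.4],[0,0,0,0,0,0,-0.4],[0,0,0,0,0,0,-0.4]]]' 3; python3 -c "
from h import *
go([.5835,.136,.09])"
```

```text
time_s: 4.3
tcp_pos: [0.5835, 0.1364, 0.2488]
eef_rot: [-179.9, -0.0, 173.0]
contact_force: [0.8, -5.2, 2.7]
gripper_width: 0.0196
gripper_force: 3.0
t 4.3 shift [-0.     -0.0004 -0.0002] turn [-0.05 -0.02 -0.02] w 0.019630475315117094 gf 3.000121499353554 F [ 0.78 -5.16  2.71] M [-2.097 -0.21   0.03 ] tcp [0.5835 0.1364 0.2488] j [  31.8   21.7  -20.1    0.   -48.2 -128.9]
time_s: 4.6
tcp_pos: [0.5836, 0.1373, 0.2486]
eef_rot: [180.0, 0.0, 173.0]
contact_force: [-1.1, -0.7, 0.2]
gripper_width: 0.0261
gripper_force: 0.0
t 4.6 shift [-0.0001 -0.0013 -0.0004] turn [ 0.03  0.   -0.01] w 0.026112923366468838 gf 0.0 F [-1.06 -0.73  0.22] M [ 0.037 -0.02   0.012] tcp [0.5836 0.1373 0.2486] j [  31.9   21.7  -20.1   -0.   -48.2 -128.9]
```

```bash
python3 -m pendant '[[[0,-0.0010,0,0,0,0,-0.4],[0,-0.0010,0,0,0,0,-0.6],[0,-0.0010,0,0,0,0,-0.6],[0,-0.0010,0,0,0,0,-0.6],[0,-0.0010,0,0,0,0,-0.6]]]' 3; python3 -c "
from h import *
go([.5835,.136,.09])"; python3 -m pendant '[[[0,0,0,0,0,0,-0.6]]]' 3; python3 -c "
from h import *
go([.5835,.136,.09])"
```

```text
time_s: 5.1
tcp_pos: [0.5834, 0.1361, 0.2486]
eef_rot: [180.0, -0.0, 173.0]
contact_force: [-0.8, 1.1, 0.6]
gripper_width: 0.0192
gripper_force: 3.0
t 5.1 shift [-0.0001 -0.0001 -0.0004] turn [ 0.01 -0.   -0.02] w 0.01915364152327567 gf 2.999955906998366 F [-0.78  1.13  0.59] M [ 0.149  0.033 -0.002] tcp [0.5834 0.1361 0.2486] j [  31.8   21.7  -20.2   -0.   -48.2 -128.8]
time_s: 5.2
tcp_pos: [0.5834, 0.136, 0.2486]
eef_rot: [180.0, -0.0, 173.0]
contact_force: [-0.8, 0.1, -1.2]
gripper_width: 0.0193
gripper_force: 3.0
t 5.2 shift [-0.0001 -0.     -0.0004] turn [ 0.01 -0.   -0.02] w 0.019279786188540166 gf 2.9999594064429402 F [-0.84  0.1  -1.24] M [ 0.22   0.018 -0.037] tcp [0.5834 0.136  0.2486] j [  31.8   21.7  -20.2   -0.   -48.2 -128.8]
```

```bash
cat >w.py <<'E'
from h import *
a=[]
for i in range(8):
    r.capture("top"); s=r.get_state(); a.append([s["gripper_width"]*1000,*s["contact_force"],s["moment"][0]])
print(s["time_s"],"mean w,F,Mx",np.mean(a,0).round(2),"sd",np.std(a,0)[0].round(2))
E
python3 w.py
python3 -m pendant '[[[0,0,0,0,0,0,-0.4],[0,0,0,0,0,0,-0.4],[0,0.0086,0.0002,3,0,0,-0.4],[0,0.0086,0.0002,3,0,0,-0.6],[0,0.0086,0.0002,3,0,0,-0.6]]]' 3; python3 -m pendant '[[[0,0,0,0,0,0,-0.6],[0,0,0,0,0,0,-0.6]]]' 3; python3 w.py
python3 -m pendant '[[[0,0,0,0,0,0,-0.4],[0,0,0,0,0,0,-0.4],[0,-0.0172,0.0002,-6,0,0,-0.4],[0,-0.0172,0.0002,-6,0,0,-0.6],[0,-0.0172,0.0002,-6,0,0,-0.6]]]' 3; python3 -m pendant '[[[0,0,0,0,0,0,-0.6],[0,0,0,0,0,0,-0.6]]]' 3; python3 w.py; python3 -c "
from h import *
go([.5835,.136,.09])"
```

```text
5.6 mean w,F,Mx [19.01 -0.19  1.11 -0.62  0.36] sd 0.15
time_s: 6.1
tcp_pos: [0.5843, 0.1445, 0.2482]
eef_rot: [-177.0, -0.0, 173.0]
contact_force: [0.7, 0.0, -1.1]
gripper_width: 0.0189
gripper_force: 3.0
time_s: 6.3
tcp_pos: [0.5843, 0.1444, 0.2483]
eef_rot: [-177.1, -0.0, 173.0]
contact_force: [-0.1, 1.5, -3.6]
gripper_width: 0.019
gripper_force: 3.0
6.7 mean w,F,Mx [18.98 -1.03  2.89 -2.61  1.14] sd 0.15
time_s: 7.2
tcp_pos: [0.5827, 0.1273, 0.2499]
eef_rot: [177.0, 0.1, 172.9]
contact_force: [-1.9, 3.8, 3.5]
gripper_width: 0.0196
gripper_force: 3.0
time_s: 7.4
tcp_pos: [0.5828, 0.1277, 0.2497]
eef_rot: [177.1, 0.1, 173.0]
contact_force: [-0.1, -1.5, 4.2]
gripper_width: 0.0197
gripper_force: 3.0
7.8 mean w,F,Mx [19.55  1.   -1.45  4.42 -0.61] sd 0.19
t 7.8 shift [0.0002 0.0085 0.0008] turn [ 3.01  0.04 -0.01] w 0.01953010597518072 gf 2.9998075630282983 F [ 1.16 -0.92  4.19] M [-0.576 -0.491  0.006] tcp [0.5827 0.1275 0.2493] j [  30.2   21.2  -19.6   -3.2  -47.4 -125.1]
```

```bash

python3 -m pendant '[[[0,0,0,0,0,0,-0.4],[0,0,0,0,0,0,-0.4],[0,0.0131,0.0005,4.5,0,0,-0.4],[0,0.0131,0.0005,4.5,0,0,-0.6],[0,0.0131,0.0005,4.5,0,0,-0.6]]]' 3; python3 -m pendant '[[[0,0,0,0,0,0,-0.6],[0,0,0,0,0,0,-0.6]]]' 3; python3 w.py; python3 -c "
from h import *
go([.5835,.136,.09])"
```

```text
time_s: 8.3
tcp_pos: [0.5835, 0.1404, 0.2486]
eef_rot: [-178.5, -0.1, 173.0]
contact_force: [0.9, -0.4, -2.7]
gripper_width: 0.0188
gripper_force: 3.0
time_s: 8.5
tcp_pos: [0.5835, 0.1402, 0.2487]
eef_rot: [-178.5, -0.1, 172.9]
contact_force: [-0.9, 1.4, -3.6]
gripper_width: 0.0194
gripper_force: 3.0
8.9 mean w,F,Mx [18.93 -2.25  2.23 -4.05  0.93] sd 0.2
t 8.9 shift [-0.0003 -0.0044  0.0003] turn [-1.51 -0.03 -0.03] w 0.018653151241839055 gf 3.000102419173345 F [-2.5   2.2  -3.16] M [ 0.788  0.911 -0.057] tcp [0.5838 0.1404 0.2492] j [  32.5   21.9  -20.3    1.5  -48.8 -130.6]
```

```bash

python3 -m pendant '[[[0,0.0004,-0.0005,0,0,0,-0.6],[0,0.0004,-0.0005,0,0,0,-0.6]]]' 3;python3 -m pendant '[[[0,0,0,0,0,0,-0.8],[0,0,0,0,0,0,-1],[0,0,0,0,0,0,-1]]]' 12; python3 w.py; python3 -m pendant '[[[0,0,0,0,0,0,-1],[0,0,0,0,0,0,-1],[0,0,0,0,0,0,-1]]]' 25;python3 -m pendant '[[[0,0,0,0,0,0,-1],[0,0,0,0,0,0,-1],[0,0,0,0,0,0,-1]]]' 40; python3 w.py; python3 - <<'E'
from h import *
go([.5835,.136,.09])
a=r.capture("top")[195:275,205:345,::-1]; b=r.capture("side")[180:290,200:340,::-1]
c=np.hstack([cv2.resize(a,(400,229),interpolation=2),cv2.resize(b,(291,229),interpolation=2)])
cv2.imwrite("pics/c4.png",cv2.resize(c,(790,262),interpolation=2))
E
```

```text
time_s: 9.1
tcp_pos: [0.5839, 0.1405, 0.2498]
eef_rot: [-178.5, -0.0, 173.0]
contact_force: [-3.4, 0.4, -3.9]
gripper_width: 0.0184
gripper_force: 3.0
time_s: 9.4
tcp_pos: [0.5839, 0.1405, 0.2498]
eef_rot: [-178.5, -0.0, 173.0]
contact_force: [-2.1, -1.8, -2.4]
gripper_width: 0.0187
gripper_force: 12.0
9.8 mean w,F,Mx [18.7  -2.39 -3.29 -2.81 -1.3 ] sd 0.16
time_s: 10.1
tcp_pos: [0.5839, 0.1406, 0.2498]
eef_rot: [-178.5, -0.0, 173.0]
contact_force: [-1.6, -4.8, -2.4]
gripper_width: 0.0183
gripper_force: 25.0
time_s: 10.4
tcp_pos: [0.5839, 0.1406, 0.2498]
eef_rot: [-178.5, -0.0, 173.0]
contact_force: [-1.7, -3.9, -3.2]
gripper_width: 0.0182
gripper_force: 40.0
10.8 mean w,F,Mx [18.   -2.81 -4.55 -2.64 -1.59] sd 0.15
t 10.8 shift [-0.0002 -0.0046  0.0009] turn [-1.54 -0.03 -0.02] w 0.01811052521102092 gf 39.99943591654301 F [-2.98 -4.63 -3.33] M [-1.571  0.917  0.018] tcp [0.5839 0.1406 0.2498] j [  32.6   21.9  -20.3    1.5  -48.8 -130.6]
```

View pics/c4.png

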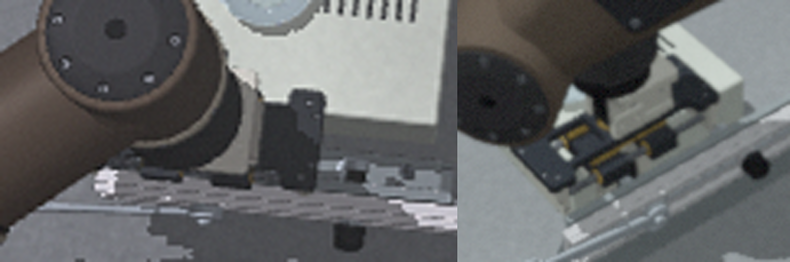

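The fingers hold the left head with the tool in the gap. The spanner ring (658,213), the cap (757,163) and the dish haven't moved. I'll ease off the small side load and hand in.

```bash

python3 -m pendant '[[[0.0003,-0.0005,0.0003,0,0,0,-1],[0.0003,-0.0005,0.0003,0,0,0,-1],[0.0003,-0.0005,0.0003,0,0,0,-1]]]' 40; python3 w.py; python3 -c "
from plant import r
print(r.close_job())"
```

```text
time_s: 11.2
tcp_pos: [0.5838, 0.1405, 0.2497]
eef_rot: [-178.5, 0.0, 173.0]
contact_force: [-2.1, -4.1, 0.2]
gripper_width: 0.0181
gripper_force: 40.0
11.6 mean w,F,Mx [18.06 -2.73 -3.23  0.43 -1.16] sd 0.15
the job is handed in; nothing more can be done
None
```

The arm is holding the left bolt's head (the one with the spanner on its nut) at 40 N on its side flats, with about 4 N of side load left on the wrist; it was handed in at about 11.6 s, and the pictures show the spanner, nut cap and dish where they were, though I had no direct view of whether the head turned slightly.

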